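# Pack a finishing kit in two layers

### The arm

A 6-joint arm with a two-finger parallel gripper is mounted at the origin on a cart in front of the work surface, level with it; the furniture and walls round the work are solid. World frame = base frame: x ahead of the robot, y to its left, z up, the work surface at z = 0. Lengths are in m, angles in degrees, forces in N, time in s.
With the tool pointing down it reaches from about 0.25 to 0.725 m from the base axis. Payload 9.7 kg.
Tool frame: the origin (TCP) lies on the centre line of the jaws, within the pads' length; the fingertips stand bot.nose_length ahead of it and the grasp point (between the pads) lies 11 mm behind it (bot.nose_length is the distance from the TCP to the fingertips, in m); z points along the fingers, y is the line along which they close (so a half turn about z gives the same grasp; the last joint's range is limited). The gripper opens to 85 mm and grips with 20 to 120 N. Pads are 22 mm wide; open, the fingers measure 114 mm over their backs; the gripper's body (76 mm by 85 mm) begins 54 mm behind the grasp point. The pads swing forward as they close: fully open they stand 13 mm farther back than shut.
Start: joints at [70.359, 4.979, 10.078, 95.1, 0, 90], TCP at [0.185, 0.518, 0.239] pointing down, gripper open.
Joint ranges: [-179.16, 179.16], [-48.56, 103.87], [-65.8, 70.77], [-126.05, 130.52], [-82.76, 87.17], [-180, 180]. Speed limits (degrees/s): [127.2, 127.2, 147.25, 180, 180, 180].

### API

Orientations are given as [roll, pitch, yaw] about the fixed x, y, z axes, in that order (R = Rz(yaw) Ry(pitch) Rx(roll)).
In Python, from workcell import bot gives the robot as it stands. The module is installed in compiled form; this text tells all that it offers.
- The arm moves only by the shell command python3 -m inch 'ROWS' [OPENING] [FORCE]. ROWS is JSON, a list of rows, each a list of 4 numbers: the shift along the world's x, y, z in cm, then the turn about the world's z in degrees. A call has exactly 8 rows; each row is the pose to reach, as a shift and turn from the pose commanded when the call began; what a row does not reach only later rows make up. A row lasts 1/8 s, in which the tool goes at most 62.5 mm and 10.7 degrees, less where a joint would pass 70% of its speed; a pose out of reach is approached as far as the arm can. A call with a gripper value outside its range is refused whole. OPENING is the finger opening in cm, from 0 to 8.54, set as the call begins (- or left out, the last holds). The fingers move at their own pace and stop on an object; FORCE is the grip in N (left out, the last holds). Time passes only in rows, so rows that repeat a pose let the fingers close, or fill a call up. It gives the time, the measured TCP pose, the force, the opening and the grip force at its end, in the units of the state.
- bot.get_obs(): the state, without advancing time (a new reading comes with each control period).
- bot.camera(name): name is "scene" or "side" or "wrist"; returns a dict with "img" (384x512x3 uint8, red, green, blue), "fovy" (degrees; the focal length in pixels is half the picture's height over the tangent of half this angle, whatever the lens; pixels are square), "cx", "cy" (the principal point, pixels), "R" (3x3) and "t" (3): a world point X has camera coordinates R X + t; the wrist camera has in their place "mount" (4x4, takes a point from camera to tool coordinates, whose origin is the TCP and whose axes are the flange's). Camera axes: x right, y down, z forward; pixel columns grow to the right and rows downward; lengths in m; the calibration is good to about 2 mm. A picture is of the moment at which its call begins: read the wrist's pose just before it. There is no depth.
- bot.job_done(): hands the job in; it is judged then, once.
Trained networks look in a picture, given as the dict that the camera call returned (one of the last four; its "shot" number tells which), for a name from the list of things; names that differ only in an ending like _2 or _b are one class to them, and where a whole thing is asked for, a point or a joint stands for the part that bears it (a point fixed in the world has none). Each returns a list of dicts, best first, with "score" (0 to 1); they miss things now and then, are a little off and sometimes report something else, mostly with a low value. They report only what shows in the picture. A call takes as long as a camera call. They do not tell look-alikes from the thing itself.
- bot.find_in(thing, picture): "point" ([column, row] in pixels, amid what is visible of it).
- bot.landmark_of(thing, picture): "point" ([column, row] in pixels: a listed point, or the origin of a listed thing).
The state is a dict: "time": time; "q": joint angles; "qd": joint speeds; "joint_efforts": joint torques, N m; "ee_pos": TCP position; "tcp_rot": TCP orientation; "wrist_force": force on the tool from outside, world axes, zero at the start; "torque": the same for the moment, N m; "opening": finger opening in m; "grasp_force": force on a finger pad.
Only numpy, scipy, OpenCV 4.12 (cv2) and the standard library are available. Lean on these libraries where they do the work, as an engineer would, in place of code of your own. Each camera call takes 0.05 s, during which the arm holds its last target. There are 200 camera calls.

### The job

The bottom layer of the wooden kit box (a beech sanding block and a bar of wax) is already packed. Lay the plywood divider with the red grip flat on the two ledges inside the box, grip upward, and then stand the wide, flat tin upright on the divider beside the grip. Leave the taller, narrower tin where it is.

Things in the scene. Friction and masses are not known exactly. Their poses are not given: they have to be found in the camera images.
- box_ledge (a point): Centre of the fixed open kit box (light wood, brass corners) at its ledges' height, 46 mm above the table and 40 mm below the rim. Outside 166 (x) x 220 (y) x 86 mm high, walls 8 mm. A dark ledge 30 mm wide runs along the inside of each short wall (+y and -y ends). x along the short side, y along the long side, z up. The block and wax inside lie below the ledges' tops.
- divider_grip (a point): Middle of the divider's red grip bar, 27 mm above the plate's underside. Plywood plate 120 (x) x 180 (y) x 6 mm, 0.16 kg, starts flat on the table; bar 60 mm long (x), 14 thick (y), top 42 mm above the underside; z up. In the box, y runs along the box's y (either way round), play 15 mm each side in x, 12 in y; this point is then 27 mm above the ledges.
- wax_tin_mid (a point): The wide, flat round grey metal tin to be packed, 56 mm in diameter, 28 mm high, about 0.08 kg, closed and standing upright on the table. This point is its centre, 14 mm above its underside; z up. It fits on either half of the divider, beside the grip bar.
- small_tin_mid (a point): The other round grey metal tin, taller and narrower: 48 mm in diameter, 38 mm high. It is not to be packed and stays where it stands. This point is its centre, 19 mm above its underside; z up. The two tins may stand in either order.
Mind the look-alikes: they are no part of the job. Of the things like the part that bears divider_grip, leave any that is blue; of the rest the larger one is meant.

How it is judged (in metres and radians):
On the way, in this order (a step that is already met when the one before it is completed fails the run):
1. the divider lies flat on both ledges in the box while the wide tin is still outside (z of divider_grip in the frame of box_ledge between 0.021 and 0.033 m and angle between divider_grip's own z axis and vertical below 0.09 rad and horizontal distance between divider_grip and box_ledge below 0.025 m and angle between the x axis of divider_grip and the x axis of box_ledge, either way round below 0.2 rad and horizontal distance between wax_tin_mid and box_ledge above 0.13 m), for 0.2 s.
2. the wide tin stands upright on the divider in the box (z of wax_tin_mid in the frame of box_ledge between 0.014 and 0.026 m and angle between wax_tin_mid's own z axis and vertical below 0.12 rad and x of wax_tin_mid in the frame of box_ledge between -0.06 and 0.06 m and y of wax_tin_mid in the frame of box_ledge between -0.085 and 0.085 m and z of divider_grip in the frame of box_ledge between 0.021 and 0.033 m and angle between divider_grip's own z axis and vertical below 0.09 rad and horizontal distance between divider_grip and box_ledge below 0.025 m and angle between the x axis of divider_grip and the x axis of box_ledge, either way round below 0.2 rad), for 0.2 s.
At the end, for the whole second after the job is handed in: Divider flat (5 deg) on both ledges, grip up, centred within 25 mm, turned under 11 deg, its grip point 21 to 33 mm above the ledges; wide tin upright (7 deg) on it, centre 14 to 26 mm above the ledges and within 60 (x), 85 (y) mm of the box centre; small tin moved under 40 mm (all of step 2 and distance of small_tin_mid from where it was at the start of the episode below 0.04 m); the robot touches nothing.
It fails at once if the taller, narrower tin is moved more than 40 mm (distance of small_tin_mid from where it was at the start of the episode above 0.04 m).
It also fails if it takes over 58 s, if anything falls off the work surface, if the arm or the gripper's body presses on something with over 40 N, if the wrist force passes 120 N, or if a joint passes its speed limit or range.

## Working session

There is one attempt and no reset: what is moved stays moved. The work goes in short steps, Python scripts to look and compute and a shell command to move; the robot and the scene stay as the last step left them, time stands still between calls to the robot, and variables do not carry over. Pictures are saved under pics/ and viewed, at most 12 in all, crops included, and the job is handed in when it is done.

```bash
mkdir -p pics
cat > h.py <<'E'
import numpy as np, cv2
from workcell import bot
from scipy.spatial.transform import Rotation as Ro
def cam(name):
    o=bot.get_obs(); c=bot.camera(name)
    if name=="wrist":
        T=np.eye(4); T[:3,:3]=Ro.from_euler('xyz',o['tcp_rot'],degrees=True).as_matrix(); T[:3,3]=o['ee_pos']
        M=T@np.array(c['mount']); R=M[:3,:3].T; c['Rw']=R; c['tw']=-R@M[:3,3]
    else: c['Rw']=np.array(c['R']); c['tw']=np.array(c['t'])
    return c
def f(c): return c['img'].shape[0]/2/np.tan(np.radians(c['fovy'])/2)
def px2w(c,p,z):
    d=c['Rw'].T@np.array([(p[0]-c['cx'])/f(c),(p[1]-c['cy'])/f(c),1]); o=-c['Rw'].T@c['tw']
    return o+d*(z-o[2])/d[2]
def w2px(c,X):
    v=c['Rw']@np.array(X)+c['tw']; return v[:2]/v[2]*f(c)+[c['cx'],c['cy']]
def save(c,n): cv2.imwrite(f'pics/{n}.png',c['img'][:,:,::-1])
Z={'box_ledge':.046,'divider_grip':.027,'wax_tin_mid':.014,'small_tin_mid':.019}
def look(name,n):
    c=cam(name)
    save(c,n)
    for t,z in Z.items():
        for d in bot.landmark_of(t,c)[:4]:
            print(name,t,round(d['score'],2),np.round(d['point']),np.round(px2w(c,d['point'],z),3)[:2])
    return c
E
python3 - <<'E'
from h import *
np.set_printoptions(suppress=True)
o=bot.get_obs(); print({k:np.round(o[k],3) for k in('time','ee_pos','tcp_rot','wrist_force')},bot.nose_length)
a=look('scene','s0'); b=look('side','d0')
cv2.imwrite('pics/a0.png',cv2.resize(np.hstack([a['img'],b['img']]),(800,300))[:,:,::-1])
print(a['R'],a['t'],b['R'],b['t'])
E
```

```text
{'time': np.float64(0.0), 'ee_pos': array([0.185, 0.518, 0.239]), 'tcp_rot': array([-179.923,   -0.001,  160.357]), 'wrist_force': array([0.557, 0.646, 0.309])} 0.008
scene box_ledge 0.85 [208. 217.] [0.5   0.311]
scene divider_grip 0.96 [300. 182.] [ 0.461 -0.031]
scene divider_grip 0.82 [306. 232.] [0.289 0.188]
scene divider_grip 0.56 [254. 279.] [0.268 0.407]
side divider_grip 0.82 [148. 197.] [0.272 0.37 ]
side divider_grip 0.8 [292. 251.] [ 0.47  -0.037]
side divider_grip 0.79 [179. 230.] [0.289 0.157]
side wax_tin_mid 0.84 [322. 216.] [0.64  0.095]
side small_tin_mid 0.65 [366. 246.] [ 0.632 -0.078]
[[-0.76020435 -0.64967859 -0.00265973]
 [-0.29479118  0.34858456 -0.88971173]
 [ 0.5789538  -0.67557866 -0.45651502]] [0.47073069 0.13450141 1.03600438] [[ 0.88987622 -0.45607341  0.01083303]
 [-0.1733582  -0.3600252  -0.91669449]
 [ 0.42198015  0.81386663 -0.39944193]] [-0.3514264   0.2085348   0.73206339]
```

View pics/s0.png

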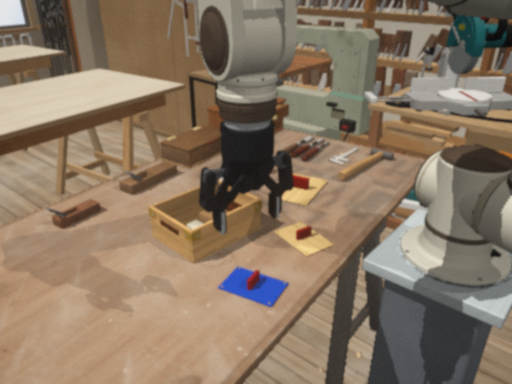

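View pics/d0.png

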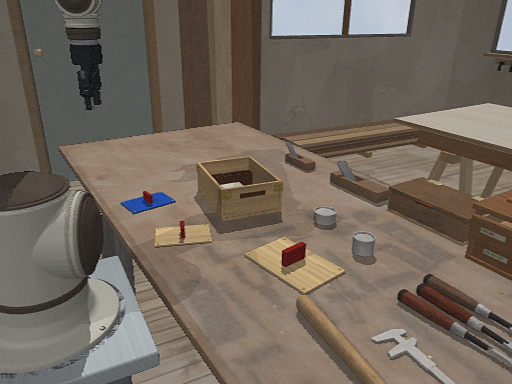

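The scene shows three dividers: the large plywood one (side view, 292,251), a small plywood one (179,230) and a blue one (148,197). The wide tin is at side pixel (322,216) and the tall tin at (363,243). The box is near world (0.50, 0.31). I'll move above the box and take a close look.

```bash
python3 -m inch '[[4,-3,2,0],[9,-7,5,0],[14,-11,8,0],[19,-15,11,0],[23,-19,13,0],[25,-21,14,0],[26,-22,14,0],[26,-22,14,0]]' 8.54
python3 - <<'E'
from h import *
c=look('wrist','w1'); print(np.round(c['mount'],3),c['fovy'])
E
```

```text
time: 1.5
ee_pos: [0.4452, 0.2977, 0.3787]
tcp_rot: [-180.0, -0.0, 160.3]
wrist_force: [-0.8, 0.9, -0.5]
opening: 0.0853
grasp_force: 0.0
wrist box_ledge 0.76 [280. 189.] [0.509 0.314]
wrist divider_grip 0.76 [285.  13.] [0.281 0.399]
wrist divider_grip 0.75 [148.  84.] [0.301 0.184]
wrist divider_grip 0.69 [ 72. 233.] [ 0.47  -0.035]
wrist wax_tin_mid 0.61 [190. 293.] [0.649 0.098]
[[ 0.001 -0.957 -0.29   0.076]
 [ 1.     0.     0.001  0.001]
 [-0.001 -0.29   0.957 -0.134]
 [ 0.     0.     0.     1.   ]] 62.37586166187233
```

View pics/w1.png

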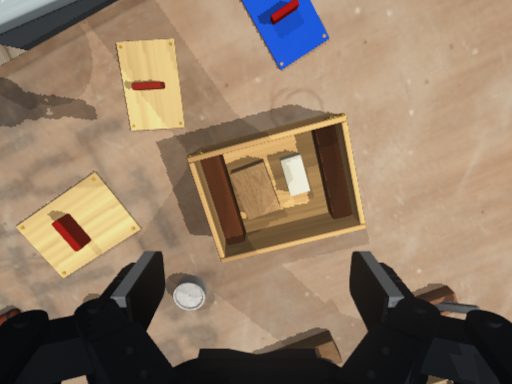

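The wrist image shows the box's outer rim corners at (190,158), (345,114), (366,228) and (222,260). The target divider's plate corners are at (18,228), (96,172), (140,229) and (64,277). The wide tin is at (190,294).

Run:
```python
from h import *
c=cam('wrist')
def rect(ps,z,bright=False):
    P=np.array([px2w(c,p,z)[:2] for p in ps]); print(np.round(P,3).tolist(),'ctr',P.mean(0).round(4))
    for i in range(4):
        e=P[(i+1)%4]-P[i]; print('  len',np.linalg.norm(e).round(3),'ang',(np.degrees(np.arctan2(e[1],e[0]))%180).round(1))
rect([(190,158),(345,114),(366,228),(222,260)],.086)
rect([(18,228),(96,172),(140,229),(64,277)],.005)
# grip bar: red blob outline
h=cv2.cvtColor(c['img'],cv2.COLOR_RGB2HSV)
m=((h[...,0]<8)|(h[...,0]>172))&(h[...,1]>150)
m[:190]=0;m[:, 120:]=0
P=np.array([px2w(c,p,.04)[:2] for p in np.argwhere(m)[:,::-1]]); r=cv2.minAreaRect((P*1000).astype(np.float32)); print(r)
```

```text
[[0.414, 0.215], [0.428, 0.428], [0.594, 0.415], [0.572, 0.199]] ctr [0.5023 0.3143]
  len 0.214 ang 86.2
  len 0.166 ang 175.6
  len 0.217 ang 84.3
  len 0.159 ang 174.5
[[0.435, -0.134], [0.392, 0.04], [0.507, 0.064], [0.546, -0.107]] ctr [ 0.4702 -0.0342]
  len 0.179 ang 104.0
  len 0.118 ang 11.8
  len 0.175 ang 102.9
  len 0.114 ang 13.6
((508.53741455078125, -124.47691345214844), (59.053184509277344, 256.584228515625), 23.891841888427734)
```

```bash
python3 -c "
from workcell import bot
import numpy as np
o=bot.get_obs();print(np.round(o['q'],1),o['time'])"
python3 -m inch '[[0.3,-4,-2,5],[0.8,-9,-5,11],[1.3,-14.5,-8,17],[1.8,-20,-11,23],[2.2,-25,-14,28],[2.4,-29.5,-17,31],[2.5,-32,-19.5,33],[2.5,-33.1,-21,33]]' 8.54
python3 - <<'E'
from h import *
o=bot.get_obs();print(np.round(o['q'],1))
c=look('wrist','w2')
E
```

```text
[ 33.9   9.1  30.9 111.8   0.   53.5] 1.8
time: 2.8
ee_pos: [0.4693, -0.0336, 0.1681]
tcp_rot: [180.0, -0.1, -166.7]
wrist_force: [-0.1, 0.5, 0.7]
opening: 0.0856
grasp_force: 0.0
[ -4.1  -6.7  -9.3  87.4   0.  -17.4]
wrist divider_grip 0.72 [250. 184.] [ 0.468 -0.038]
wrist wax_tin_mid 0.94 [332. 362.] [0.652 0.098]
wrist small_tin_mid 0.83 [193. 326.] [ 0.636 -0.062]
```

View pics/w2.png

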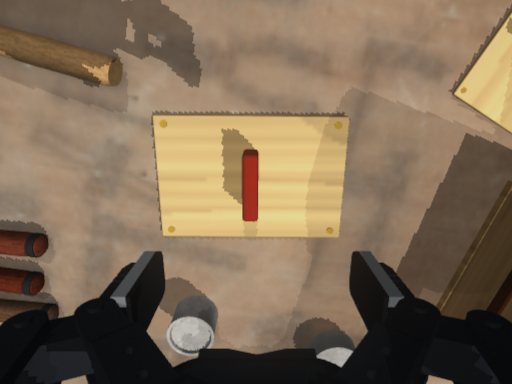

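The plate is square to the tool and the grip bar is centred at (250,184). I'll descend, grasp and lift.

```bash
python3 -m inch '[[0,-0.2,-3,0],[0,-0.3,-6.5,0],[0,-0.4,-10,0],[0,-0.4,-12.5,0],[0,-0.4,-14,0],[0,-0.4,-14.6,0],[0,-0.4,-14.6,0],[0,-0.4,-14.6,0]]' 8.54
python3 -m inch '[[0,0,0,0],[0,0,0,0],[0,0,0,0],[0,0,0,0],[0,0,0,0],[0,0,0,0],[0,0,0,0],[0,0,0,0]]' 0 60
python3 -m inch '[[0,0,0.5,0],[0,0,1.5,0],[0,0,4,0],[0,0,7,0],[0,0,11,0],[0,0,15,0],[0,0,17,0],[0,0,18,0]]'
```

```text
time: 4.05
ee_pos: [0.4705, -0.037, 0.0243]
tcp_rot: [-180.0, 0.1, -166.6]
wrist_force: [0.5, -0.5, 0.3]
opening: 0.0851
grasp_force: 0.0
time: 5.05
ee_pos: [0.47, -0.037, 0.0235]
tcp_rot: [-180.0, 0.0, -166.6]
wrist_force: [-0.5, 0.3, 3.8]
opening: 0.0129
grasp_force: 59.3
time: 6.05
ee_pos: [0.4701, -0.037, 0.2047]
tcp_rot: [-180.0, 0.1, -166.6]
wrist_force: [0.8, 1.0, -1.6]
opening: 0.0128
grasp_force: 58.5
```

Run:
```python
from h import *
w=cam('wrist'); s=cam('side'); save(s,'d3')
T=np.eye(4); T[:3,:3]=Ro.from_euler('xyz',[180,0,160.3],degrees=True).as_matrix(); T[:3,3]=[.4452,.2977,.3787]
M=T@np.array(w['mount']); w['Rw']=M[:3,:3].T; w['tw']=-w['Rw']@M[:3,3]
x,y,a=.503,.3143,np.radians(-5)
def draw(c,fn,x0,y0,x1,y1,k):
    im=cv2.resize(cv2.imread(fn)[y0:y1,x0:x1],None,fx=k,fy=k,interpolation=cv2.INTER_CUBIC)
    for hx,hy,z,col in((.083,.11,.086,(0,255,0)),(.083,.11,0,(255,0,255))):
        P=[]
        for sx,sy in((1,1),(1,-1),(-1,-1),(-1,1)):
            X=[x+np.cos(a)*hx*sx-np.sin(a)*hy*sy,y+np.sin(a)*hx*sx+np.cos(a)*hy*sy,z]
            P.append((w2px(c,X)-[x0,y0]+.5)*k)
        cv2.polylines(im,[np.int32(P)],True,col,1)
    return im
A=draw(w,'pics/w1.png',170,100,380,280,2); B=draw(s,'pics/d0.png',185,145,295,235,3.5)
H=max(A.shape[0],B.shape[0]); pad=lambda i:cv2.copyMakeBorder(i,0,H-i.shape[0],0,0,cv2.BORDER_CONSTANT)
cv2.imwrite('pics/ov.png',np.hstack([pad(A),pad(B)])[:, :800])
```

```text
(no output)
```

View pics/ov.png

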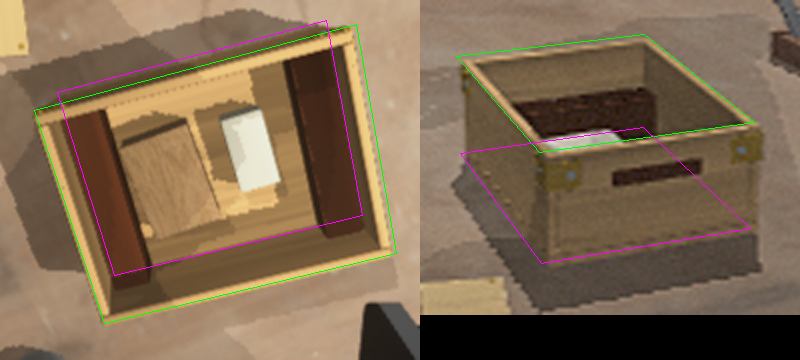

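The overlay fits to about 1–3 px, which puts the box centre near (0.506, 0.313) with a yaw of −5°. I'll carry the divider over.

```bash
python3 -m inch '[[0.3,3,0,-1],[0.8,8,0,-4],[1.4,13.5,0,-7],[2,19.5,0,-10],[2.6,25,0,-13],[3.1,30,0,-16],[3.4,33.5,0,-18],[3.6,35,0,-18.4]]'
python3 -m inch '[[0,0,0,0],[0,0,-2,0],[0,0,-4,0],[0,0,-5,0],[0,0,-5,0],[0,0,-5,0],[0,0,-5,0],[0,0,-5,0]]'
python3 - <<'E'
from h import *
c=cam('wrist');save(c,'w4'); s=cam('side'); save(s,'d4')
B=cv2.resize(s['img'][110:240,170:310],None,fx=2.8,fy=2.8); A=cv2.resize(c['img'],None,fx=.8,fy=.8)
H=B.shape[0]; A=cv2.copyMakeBorder(A,0,H-A.shape[0],0,0,cv2.BORDER_CONSTANT)
cv2.imwrite('pics/v4.png',np.hstack([A,B])[:,:800,::-1])
E
```

```text
time: 7.15
ee_pos: [0.5052, 0.3145, 0.2015]
tcp_rot: [-179.9, -0.1, 175.1]
wrist_force: [-0.4, -0.7, -2.3]
opening: 0.0131
grasp_force: 58.7
time: 8.15
ee_pos: [0.506, 0.3131, 0.1537]
tcp_rot: [180.0, 0.0, 175.0]
wrist_force: [0.4, -0.1, -1.8]
opening: 0.0129
grasp_force: 58.8
```

View pics/v4.png

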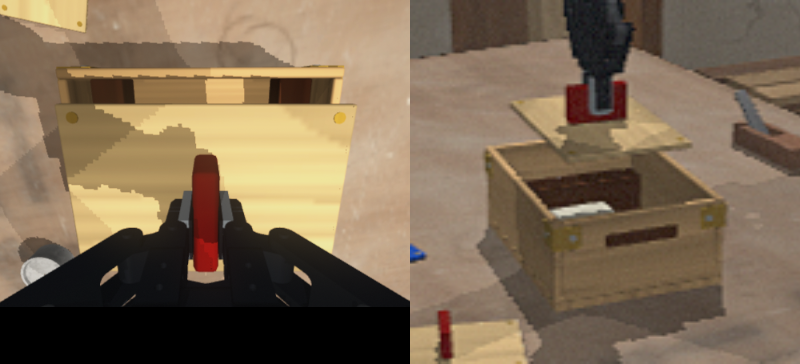

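Run:
```python
from h import *
c={'cx':256,'cy':192};w=cam('wrist')
for p,z in(((72,84),.086),((429,82.5),.086),((68,130),.136),((444,130),.136)): print(px2w(w,p,z).round(4))
```

```text
[0.4125 0.2116 0.086 ]
[0.4303 0.4247 0.086 ]
[0.4369 0.2316 0.136 ]
[0.4524 0.4074 0.136 ]
```

The plate is about 3 mm too far toward +y and is parallel to the box. I'll correct that and lower it.

```bash
python3 -m inch '[[0,-0.3,-0.5,0],[0,-0.3,-2,0],[0,-0.3,-4,0],[0,-0.3,-5.5,0],[0,-0.3,-7,0],[0,-0.3,-7.9,0],[0,-0.3,-8.3,0],[0,-0.3,-8.3,0]]'
```

```text
time: 9.3
ee_pos: [0.506, 0.3101, 0.0705]
tcp_rot: [180.0, 0.0, 175.0]
wrist_force: [-0.1, 0.9, -0.7]
opening: 0.0129
grasp_force: 58.9
```

```bash
python3 -m inch '[[0,0,-0.1,0],[0,0,-0.1,0],[0,0,-0.1,0],[0,0,0,0],[0,0,0,0],[0,0,0,0],[0,0,0,0],[0,0,0,0]]' 5 60
python3 -m inch '[[0,0,0.5,0],[0,0,2,0],[0,0,5,0],[0,0,9,0],[0,0,13,0],[0,0,16,0],[0,0,18,0],[0,0,18,0]]' 8.54
python3 - <<'E'
from h import *
c=look('wrist','w5')
E
```

```text
time: 10.3
ee_pos: [0.5059, 0.31, 0.0702]
tcp_rot: [-180.0, -0.0, 175.0]
wrist_force: [0.7, -0.2, 0.4]
opening: 0.0502
grasp_force: 0.0
time: 11.3
ee_pos: [0.5064, 0.3103, 0.2528]
tcp_rot: [179.9, 0.2, 175.0]
wrist_force: [-0.3, 0.5, -0.6]
opening: 0.0857
grasp_force: 0.0
wrist box_ledge 0.3 [109. 282.] [0.629 0.121]
wrist divider_grip 0.65 [258. 171.] [0.512 0.314]
wrist wax_tin_mid 0.74 [107. 282.] [0.647 0.1  ]
```

View pics/w5.png

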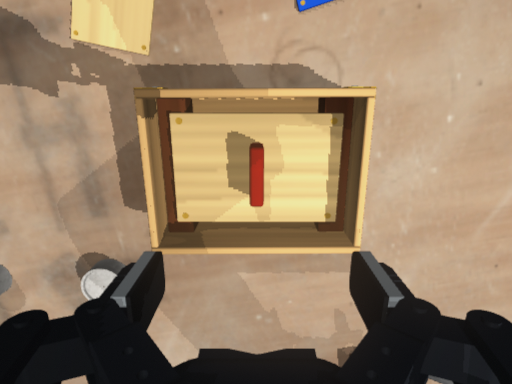

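The divider lies flat on both ledges with its grip up, at (258,171). Next is the wide tin, near (0.648, 0.099).

```bash
python3 -m inch '[[1.5,-2,0,-10],[3.5,-5,0,-20],[6,-9,-1,-30],[8.5,-13,-2,-40],[11,-16.5,-3,-50],[13,-19.5,-4,-60],[14,-21,-5,-70],[14.1,-21,-5,-80]]' 8.54
python3 - <<'E'
from h import *
c=look('wrist','w6'); s=cam('side')
for p in((388,200),(468,240),(470,243)): print('chest',px2w(s,p,0).round(3))
w=w2=None
E
```

```text
time: 12.55
ee_pos: [0.6468, 0.0984, 0.198]
tcp_rot: [-179.8, 0.0, 94.5]
wrist_force: [0.5, -0.2, 0.3]
opening: 0.0852
grasp_force: 0.0
wrist wax_tin_mid 0.69 [257. 178.] [0.645 0.097]
wrist small_tin_mid 0.84 [237. 314.] [ 0.635 -0.065]
chest [0.884 0.118 0.   ]
chest [ 0.889 -0.137  0.   ]
chest [ 0.881 -0.148  0.   ]
```

View pics/w6.png

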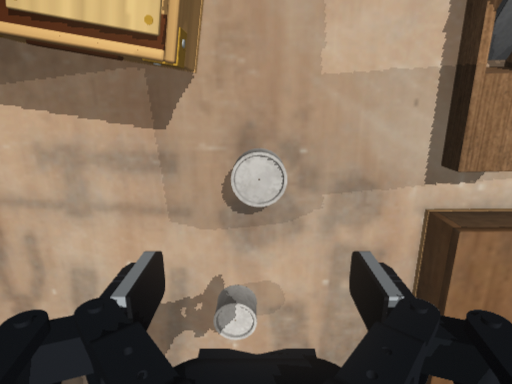

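The wide tin's lid is centred at (259,179), directly under the tool, and there is nothing near the fingers. I'll descend and grasp.

```bash
python3 -m inch '[[0,0,-2,-5],[0,-0.1,-5.5,-10],[0,-0.1,-9.5,-10],[0,-0.1,-13.5,-10],[0,-0.1,-16.5,-10],[0,-0.1,-18.1,-10],[0,-0.1,-18.7,-10],[0,-0.1,-18.7,-10]]' 8.54
python3 -m inch '[[0,0,0,0],[0,0,0,0],[0,0,0,0],[0,0,0,0],[0,0,0,0],[0,0,0,0],[0,0,0,0],[0,0,0,0]]' 0 40
python3 -m inch '[[0,0,0.5,0],[0,0,1.5,0],[0,0,4,0],[0,0,7,0],[0,0,11,0],[0,0,14,0],[0,0,15,0],[0,0,15,0]]'
python3 - <<'E'
from h import *
c=cam('wrist'); save(c,'w7'); s=cam('side'); save(s,'d7')
B=cv2.resize(s['img'][90:250,260:400],None,fx=2.4,fy=2.4); A=cv2.resize(c['img'],None,fx=.8,fy=.8)
H=max(B.shape[0],A.shape[0]); p=lambda i:cv2.copyMakeBorder(i,0,H-i.shape[0],0,0,cv2.BORDER_CONSTANT)
cv2.imwrite('pics/v7.png',np.hstack([p(A),p(B)])[:,:800,::-1])
E
```

```text
time: 13.85
ee_pos: [0.6472, 0.0991, 0.0141]
tcp_rot: [180.0, -0.0, 85.0]
wrist_force: [0.2, 0.6, 0.2]
opening: 0.0856
grasp_force: 0.0
time: 14.85
ee_pos: [0.6476, 0.0991, 0.0148]
tcp_rot: [179.9, -0.0, 85.0]
wrist_force: [-1.3, 0.1, 5.4]
opening: 0.054
grasp_force: 42.0
time: 15.85
ee_pos: [0.647, 0.099, 0.1634]
tcp_rot: [180.0, -0.0, 85.0]
wrist_force: [0.1, -0.6, -0.9]
opening: 0.0543
grasp_force: 42.2
```

View pics/v7.png

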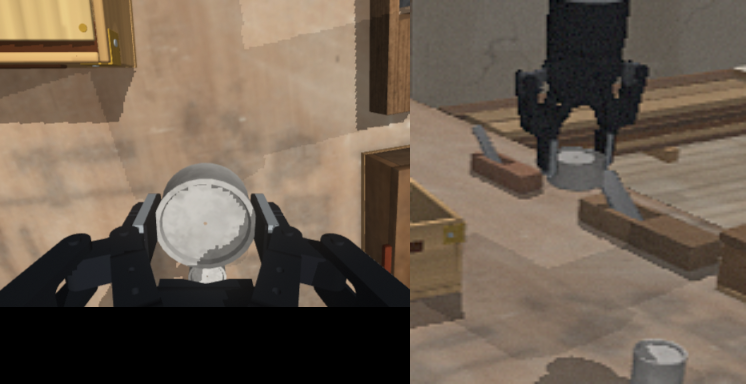

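The tin is held upright, with its lid at (205,225) in the picture. I'll carry it to the −y half of the divider and lower it.

```bash
python3 -m inch '[[-1.5,2,0,0],[-4,4.5,0,0],[-7,8,0,0],[-10,11.5,0,0],[-12.5,14,0,0],[-14,15.7,0,0],[-14.5,16.3,0,0],[-14.5,16.3,0,0]]'
python3 - <<'E'
from h import *
s=cam('wrist'); save(s,'w8')
E
```

```text
time: 16.95
ee_pos: [0.5014, 0.2622, 0.1629]
tcp_rot: [-180.0, 0.0, 85.0]
wrist_force: [0.9, -0.0, -0.8]
opening: 0.0537
grasp_force: 42.2
```

View pics/w8.png

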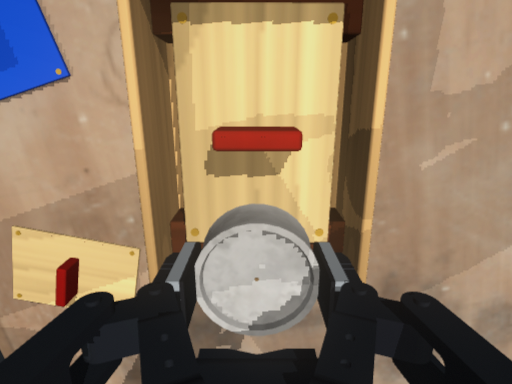

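The tin, at (257,277), is over the half below the bar at (257,138). I'll check the bar's position numerically, then lower.

```bash
python3 - <<'E'
from h import *
w=cam('wrist')
print(px2w(w,(257,133),.088).round(4),px2w(w,(257,235),.052).round(4),px2w(w,(195,232),.052).round(4), w2px(w,[.502,.262,.052]))
E
python3 -m inch '[[0,0,-1,0],[0,0,-2.5,0],[0,0,-4.5,0],[0,0,-6.5,0],[0,0,-8,0],[0,0,-9,0],[0,0,-9.5,0],[0,0,-9.5,0]]'
```

```text
[0.5056 0.3164 0.088 ] [0.498 0.229 0.052] [0.4466 0.2362 0.052 ] [258.36286393 197.05340141]
time: 18.05
ee_pos: [0.5019, 0.262, 0.0683]
tcp_rot: [180.0, -0.0, 85.0]
wrist_force: [0.5, 0.0, -0.4]
opening: 0.0538
grasp_force: 42.2
```

```bash
python3 -m inch '[[0,0.2,0,0],[0,0.3,-0.1,0],[0,0.3,-0.2,0],[0,0.3,-0.2,0],[0,0.3,-0.2,0],[0,0.3,-0.2,0],[0,0.3,-0.2,0],[0,0.3,-0.2,0]]'
python3 -m inch '[[0,0,0,0],[0,0,0,0],[0,0,0,0],[0,0,0,0],[0,0,0,0],[0,0,0,0],[0,0,0,0],[0,0,0,0]]' 7.2
python3 -m inch '[[0,0,0.5,0],[0,0,2,0],[0,0,5,0],[0,0,9,0],[0,0,13,0],[0,0,16,0],[0,0,18,0],[0,0,18,0]]'
python3 - <<'E'
from h import *
c=look('wrist','w9'); s=cam('side'); save(s,'d9')
B=cv2.resize(s['img'][130:230,180:300],None,fx=3,fy=3); A=cv2.resize(c['img'],None,fx=.8,fy=.8)
H=max(B.shape[0],A.shape[0]); p=lambda i:cv2.copyMakeBorder(i,0,H-i.shape[0],0,0,cv2.BORDER_CONSTANT)
cv2.imwrite('pics/v9.png',np.hstack([p(A),p(B)])[:,:800,::-1])
E
```

```text
time: 19.05
ee_pos: [0.502, 0.2653, 0.0668]
tcp_rot: [180.0, -0.0, 85.0]
wrist_force: [-1.8, 2.3, 5.1]
opening: 0.0538
grasp_force: 42.8
time: 20.05
ee_pos: [0.5019, 0.265, 0.0663]
tcp_rot: [-180.0, 0.0, 85.0]
wrist_force: [-0.3, -0.2, 0.4]
opening: 0.0719
grasp_force: 0.0
time: 21.05
ee_pos: [0.5024, 0.2653, 0.2488]
tcp_rot: [179.8, -0.1, 85.0]
wrist_force: [-0.1, 0.1, -0.6]
opening: 0.0722
grasp_force: 0.0
wrist divider_grip 0.71 [104. 250.] [0.305 0.182]
wrist divider_grip 0.69 [252. 133.] [0.501 0.306]
wrist divider_grip 0.65 [35. 63.] [0.282 0.398]
wrist wax_tin_mid 0.72 [258. 181.] [0.502 0.248]
wrist small_tin_mid 0.7 [254. 131.] [0.503 0.308]
```

View pics/v9.png

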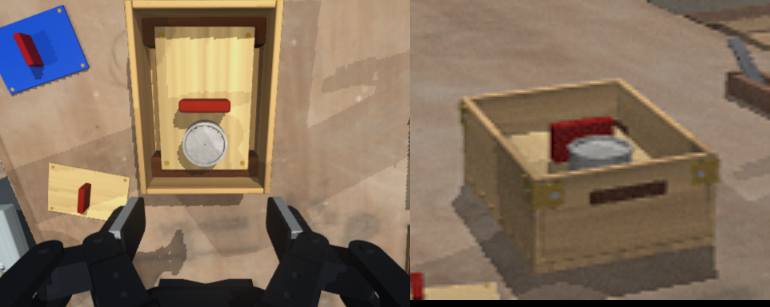

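The tin stands upright on the divider at (205,143), beside the bar, and the plate sits on both ledges. I'm handing in.

```bash
python3 -c "
from workcell import bot
print(bot.job_done())"
```

```text
the job is handed in; nothing more can be done
None
```

The divider lies flat on both ledges with its red grip up, the wide tin stands upright on it beside the grip, and the tall tin was not touched; the job was handed in at about 21 s, but no verdict came back.

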